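Lay two guests' coffee trays

TASK

Lay the coffee trays for two guests. On the red-rimmed tray stand the white cup on the white mat and the amber sugar jar on the black mat; on the green-rimmed tray stand the blue cup on the white mat, the little striped basket on the black mat and the steel milk pot on the yellow mat. Each must stand upright in the middle of its mat, let go; leave the black cup, the coffee pot and the wooden bowl where they are.

Things in the scene. Friction and masses are not known exactly. Their poses are not given: they have to be found in the camera images.
- white_cup_center (a point): White porcelain coffee cup without handle, loose, open at the top: 55 mm tall, outer diameter 47 mm at the foot, 55 to 56 mm from 14 mm up to the rim; wall 3.5 mm; about 0.1 kg. Origin: on its axis, half-way up; z is its axis, up; round, so its yaw means nothing.
- blue_cup_center (a point): Blue coffee cup, same shape and size as the white one: 55 mm tall, outer diameter 47 mm at the foot, 55 to 56 mm from 14 mm up to the rim; loose; about 0.1 kg. Origin: on its axis, half-way up; z is its axis, up; round, so its yaw means nothing.
- sugar_jar_center (a point): Sugar jar: amber-orange cylinder with a brass lid (fixed on), loose: 56 mm tall, diameter 52 mm; about 0.16 kg. Origin: on its axis, half-way up; z is its axis, up; round, so its yaw means nothing.
- milk_pot_center (a point): Milk pot: plain shiny steel cylinder with a domed lid (fixed on) and small black knob, loose: 64 mm tall with the knob, diameter 50 mm up to a height of 44 mm, narrowing above; about 0.18 kg. Origin: on its axis, half-way up; z is its axis, up; round, so its yaw means nothing.
- basket_center (a point): Little lidded basket (lid fixed on), straw-coloured with red and green bands, a conical red-and-straw lid and a green knob, loose: 64 mm tall with the knob, diameter 54 mm up to a height of 42 mm, narrowing above; about 0.1 kg. Origin: on its axis, half-way up; z is its axis, up; round, so its yaw means nothing.
- red_tray: Round brown tray with a red rim, fixed on the table: outer diameter 240 mm, rim 9 mm above the table, floor 5 mm above the table. On its floor lie two round flat mats of 68 mm diameter: the white one centred at x +55 mm, y 0, the black one at x -55 mm, y 0 in the tray's frame. Origin: centre of its underside, at table height; z up; its yaw differs from start to start.
- green_tray: Round brown tray with a green rim, fixed on the table: outer diameter 240 mm, rim 9 mm above the table, floor 5 mm above the table. On its floor lie three round flat mats of 68 mm diameter: white centred at x +63 mm, y 0; black at x -31.5 mm, y +54.6 mm; yellow at x -31.5 mm, y -54.6 mm in the tray's frame. Origin: centre of its underside, at table height; z up; its yaw differs from start to start.
- black_cup_center (a point): Black clay coffee cup among the stock, same shape and size as the white one, loose; not wanted, leave it where it stands. Origin: on its axis, half-way up; z is its axis, up; round, so its yaw means nothing.
- coffee_pot: Black clay coffee pot with narrow neck, straw stopper, handle and spout, 212 mm tall, belly 120 mm across, loose, off to the robot's right; leave it. Origin: centre of its underside.
- wood_bowl: Low empty light-wood bowl, 100 mm across, 45 mm tall, loose, off to the robot's left; leave it. Origin: centre of its underside.
Mind the look-alikes: they are no part of the job. What is shaped like the part that bears white_cup_center but pink is not meant.

How it is judged:
By the outcome, as a careful person would: the job done as asked, in the order asked, and still so for the second after the job is handed in, with the robot touching nothing.
It also fails if it takes over 128 s, if anything falls off the work surface, if the arm or the gripper's body presses on something with over 40 N, if the wrist force passes 120 N, or if a joint passes its speed limit or range.

ROBOT

A 6-joint arm with a two-finger parallel gripper is mounted at the origin on the work surface. World frame = base frame: x ahead of the robot, y to its left, z up, the work surface at z = 0. Lengths are in m, angles in rad, forces in N, time in s.
With the tool pointing down it reaches from about 0.35 to 0.975 m from the base axis. Payload 7.1 kg.
Tool frame: the origin (TCP) lies between the finger pads; the fingertips stand 19 mm ahead of it and the grasp point (between the pads) is the TCP (tip_extent is the distance from the TCP to the fingertips, in m); y points along the fingers, z is the direction in which the jaws open and shut, and the axes are right-handed (so a half turn about y gives the same grasp; the last joint's range is limited). The gripper opens to 88 mm and grips with 3 to 60 N. Pads are 20 mm wide; open, the fingers measure 115 mm over their backs; the gripper's body (75 mm by 178 mm) begins 61 mm behind the grasp point.
Start: joints at [-1.273, 0.423, 1.63, -0, 1.089, -0.019], TCP at [0.195, -0.594, 0.242] pointing down, gripper open.
Joint ranges: [-3, 3], [-0.9, 2.11], [0.09, 2.58], [-1.31, 4.45], [0.11, 2.69], [-2.54, 2.54]. Speed limits (rad/s): [2.39, 2.39, 3.01, 3.14, 3.14, 3.14].

INTERFACE

Orientations are given as a unit quaternion [x, y, z, w].
In Python, from cell import read_state, snapshot, camera_params, finish_job, tip_extent gives the robot as it stands.
- The arm moves only by the tool apply_moves, never from a script. Its argument "plan" is a list of rows, each an object with "dp": the shift along the world's x, y, z in mm, a list of three; "dr": the turn, a rotation vector about the world's x, y, z in degrees, a list of three; "jaw": the opening, from -1 (shut) to 1 (fully open). In form: [{"dp": [x, y, z], "dr": [rx, ry, rz], "jaw": jaw}, ...]. A call has 1 to 10 rows; each row is the pose to reach, as a shift and turn from the pose commanded when the call began; what a row does not reach only later rows make up. A row lasts 1/12 s, in which the tool goes at most 41.7 mm and 7.16 degrees, less where a joint would pass 70% of its speed; a pose out of reach is approached as far as the arm can. A call with a gripper value outside its range is refused whole. The fingers move at their own pace and stop on an object; "grip_force" is the grip in N (left out, the last holds). Time passes only in rows, so rows that repeat a pose let the fingers close. It gives the time, the measured TCP pose, the force and the opening at its end, in the units of the state.
- read_state(): the state, without advancing time (a new reading comes with each control period).
- snapshot(name): name is "scene" or "top" or "wrist"; returns (picture, depth): 400x640x3 uint8, red, green, blue; 400x640 float32, m along the optical axis (not along the pixel's ray), 0 where there is no reading.
- camera_params(name): a dict with "K" (3x3 intrinsics, pixels), "position" and "rotation" of the camera in the world. Camera axes: x right, y down, z forward; pixel columns grow to the right and rows downward; lengths in m; the calibration is good to about 2 mm. A picture is of the moment at which its call begins: read the wrist's pose just before it. camera_params takes no time and is no camera call; for the wrist camera it gives the pose at the moment of the call.
- finish_job(): hands the job in, once; it reports no verdict.
The state is a dict: "clock": time; "joints": joint angles; "dq": joint speeds; "joint_torque": joint torques, N m; "tcp_pos": TCP position; "tool_rot": TCP orientation; "force": force on the tool from outside, world axes, zero at the start; "wrist_torque": the same for the moment, N m; "opening": finger opening in m.
Only numpy, scipy, OpenCV 4.12 (cv2) and the standard library are available. Lean on these libraries where they do the work, as an engineer would, in place of code of your own. Each camera call takes 0.05 s, during which the arm holds its last target. There are 200 camera calls.

## Working session

There is one attempt and no reset: what is moved stays moved. The work goes in short steps, Python scripts to look and compute and a tool call to move; the robot and the scene stay as the last step left them, time stands still between calls to the robot, and variables do not carry over. Pictures are saved under pics/ and viewed, about 12 in all and at most 16, crops included, and the job is handed in when it is done.

Besides the shell and the picture viewer there is one more tool, called after "Request:" in YAML: its name, and indented under it one key for each argument. apply_moves: Moves the arm, as the interface text tells. Its arguments: {"type":"object","properties":{"plan":{"type":"array","items":{"type":"object","properties":{"dp":{"type":"array","items":{"type":"number"}},"dr":{"type":"array","items":{"type":"number"}},"jaw":{"type":"number"}}}},"grip_force":{"type":"number"}},"required":["plan"]}

```bash
mkdir -p pics; ls; python3 - <<'E'
from cell import *
import cv2,numpy as np
s=read_state();print({k:np.round(v,4).tolist() for k,v in s.items()}, tip_extent if not callable(tip_extent) else tip_extent())
for n in("scene","top"):
    p,d=snapshot(n);cv2.imwrite(f"pics/{n}0.png",p[:,:,::-1]);np.savez(f"{n}0.npz",p=p,d=d)
    c=camera_params(n);print(n,c)
E
```

```text
pics
{'clock': 0.0, 'joints': [-1.273, 0.4238, 1.6307, 0.0, 1.0886, -0.019], 'dq': [-0.0001, 0.002, 0.0015, 0.0004, -0.001, 0.002], 'joint_torque': [0.0026, -54.4627, -27.366, 0.0646, 0.0227, -0.0001], 'tcp_pos': [0.1946, -0.5934, 0.2409], 'tool_rot': [-0.1116, 0.6988, -0.6977, 0.1115], 'force': [-0.4546, 0.7253, 0.2727], 'wrist_torque': [0.0065, 0.0031, -0.0078], 'opening': 0.088} 0.019
scene {'K': array([[412.7464636 ,   0.        , 311.20460305],
       [  0.        , 412.7464636 , 196.16984218],
       [  0.        ,   0.        ,   1.        ]]), 'position': array([ 1.29127469, -0.33686249,  1.32915487]), 'rotation': array([ 0.79620191,  0.54259511, -0.14681005, -0.22383003])}
top {'K': array([[454.94462147,   0.        , 311.12188116],
       [  0.        , 454.94462147, 193.75648127],
       [  0.        ,   0.        ,   1.        ]]), 'position': array([ 0.45131595, -0.00638423,  1.88654065]), 'rotation': array([-0.70043717,  0.71266433, -0.03069891,  0.02355628])}
```

View pics/top0.png

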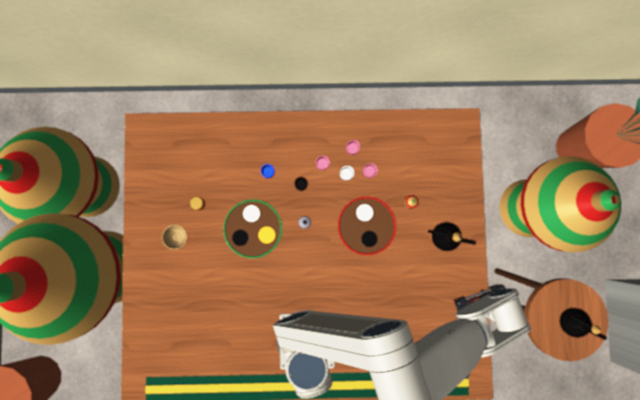

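View pics/scene0.png

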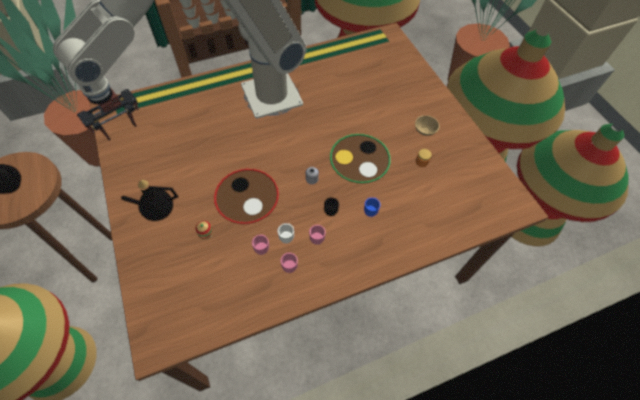

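The top view (u right = −y, v down = −x) shows these candidates:
- **Cups:** white (347,173), blue (267,171) and black (301,184). The pink look-alikes are at (352,147), (322,162) and (370,170). The white cup is the only white porcelain one.
- **Other items:** amber jar (197,203), steel pot (304,222), basket (411,201).
- **Trays:** green at (253,229), red at (367,226).

Next I measure these and confirm with one enlarged crop.

```bash
cat > h.py <<'E'
from cell import *
import cv2,numpy as np
from scipy.spatial.transform import Rotation as R
def ray(c,u,v,z):
    K=c['K'];M=R.from_quat(c['rotation']).as_matrix()
    d=M@np.linalg.solve(K,[u,v,1.]);p=np.array(c['position']);return p+d*(z-p[2])/d[2]
def proj(c,P):
    q=c['K']@(R.from_quat(c['rotation']).as_matrix().T@(np.array(P)-c['position']));return q[:2]/q[2]
def hsv(p): return cv2.cvtColor(p,cv2.COLOR_RGB2HSV)
def blobs(m,amin=15):
    n,l,s,ce=cv2.connectedComponentsWithStats(m.astype(np.uint8))
    return [(np.round(ce[i],1).tolist(),s[i].tolist()) for i in range(1,n) if s[i,4]>=amin]
E
python3 - <<'E'
from h import *
for n,gu in (("top",{'white_cup':(347,173,.04),'blue':(267,171,.04),'black':(301,184,.04),'pot':(304,222,.04),'jar':(197,203,.04),'basket':(411,201,.04),'pinkA':(352,147,.04),'pinkB':(322,162,.04),'pinkC':(370,170,.04),'green':(253,229,.005),'gw':(251,213,.005),'gb':(240,237,.005),'gy':(267,235,.005),'red':(367,226,.005),'rw':(364,212,.005),'rb':(369,239,.005),'coffee':(446,236,.06),'bowl':(175,237,.04)}),
 ("scene",{'white_cup':(286,231,.04),'blue':(372,207,.04),'black':(331,206,.04),'pot':(312,175,.04),'jar':(424,157,.04),'basket':(203,228,.04)})):
    f=np.load(n+"0.npz");c=camera_params(n);d=f['d']
    for k,(u,v,z) in gu.items(): print(n,k,np.round(ray(c,u,v,z),3))
    p=f['p'];cr=p[135:255,160:480] if n=="top" else p[120:280,180:450]
    cv2.imwrite(f"pics/{n}crop.png",cv2.resize(cr[:,:,::-1],None,fx=2.5,fy=2.5,interpolation=cv2.INTER_CUBIC))
f=np.load("top0.npz");h=hsv(f['p']).astype(int);H,S,V=h[...,0],h[...,1],h[...,2]
roi=np.zeros(H.shape,bool);roi[130:265,150:480]=1
for k,m in {'white':(S<50)&(V>150),'blue':(H>105)&(H<130)&(S>120),'yellow':(H>23)&(H<33)&(S>150),'dark':V<55,'greenrim':(H>40)&(H<85)&(S>80),'redrim':((H<4)|(H>174))&(S>150)}.items(): print(k,blobs(m&roi))
E
```

```text
top white_cup [ 0.676 -0.174  0.04 ]
top blue [0.689 0.152 0.04 ]
top black [0.634 0.014 0.04 ]
top pot [0.479 0.005 0.04 ]
top jar [0.563 0.437 0.04 ]
top basket [ 0.557 -0.433  0.04 ]
top pinkA [ 0.783 -0.198  0.04 ]
top pinkB [ 0.723 -0.073  0.04 ]
top pinkC [ 0.687 -0.269  0.04 ]
top green [0.454 0.215 0.005]
top gw [0.52  0.223 0.005]
top gb [0.422 0.269 0.005]
top gy [0.429 0.158 0.005]
top red [ 0.458 -0.255  0.005]
top rw [ 0.516 -0.244  0.005]
top rb [ 0.405 -0.262  0.005]
top coffee [ 0.413 -0.564  0.06 ]
top bowl [0.428 0.525 0.04 ]
scene white_cup [ 0.673 -0.174  0.04 ]
scene blue [0.696 0.147 0.04 ]
scene black [0.638 0.011 0.04 ]
scene pot [ 0.489 -0.003  0.04 ]
scene jar [0.568 0.433 0.04 ]
scene basket [ 0.558 -0.438  0.04 ]
white [([346.5, 172.6], [340, 166, 14, 14, 161]), ([251.0, 213.1], [243, 205, 17, 17, 238]), ([364.2, 212.2], [356, 204, 17, 17, 237]), ([301.9, 223.0], [299, 218, 9, 10, 48])]
blue [([267.3, 170.4], [261, 164, 13, 14, 142])]
yellow [([266.2, 234.5], [259, 227, 16, 16, 193])]
dark [([300.7, 183.4], [295, 178, 12, 12, 110]), ([444.6, 236.0], [429, 223, 31, 27, 531]), ([239.9, 237.2], [233, 230, 15, 15, 180]), ([369.0, 238.4], [362, 231, 15, 16, 179]), ([467.3, 240.8], [461, 239, 14, 5, 36])]
greenrim [([253.4, 228.3], [224, 200, 58, 58, 324])]
redrim [([351.9, 205.0], [339, 197, 31, 27, 50]), ([387.9, 221.2], [371, 198, 25, 53, 87]), ([349.3, 244.0], [339, 226, 28, 29, 49])]
```

View pics/topcrop.png

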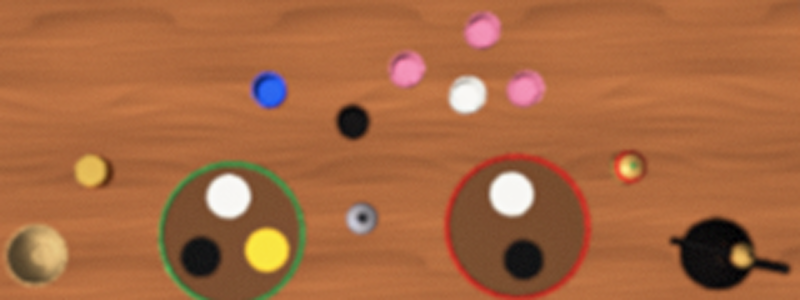

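The enlarged crop confirms the white cup at crop pixel (467,95), with the three pink cups around it at (407,69), (482,30) and (526,88). The jar is at (92,170), the basket at (629,166) and the steel pot at (361,218). I'll compute the mat targets and start moving.

```bash
python3 - <<'E'
from h import *
s=read_state();print(np.round(R.from_quat(s['tool_rot']).as_matrix(),3))
c=camera_params("wrist");print(c['position'],np.round(R.from_quat(c['rotation']).as_matrix(),2),c['K'][0])
c=camera_params("top")
m={k:ray(c,*v,.005)[:2] for k,v in dict(rw=(364.2,212.2),rb=(369,238.4),gw=(251,213.1),gb=(239.9,237.2),gy=(266.2,234.5)).items()}
for k,v in m.items(): print(k,np.round(v,4))
print(np.linalg.norm(m['rw']-m['rb']),np.linalg.norm(m['gw']-m['gb']),np.linalg.norm(m['gw']-m['gy']),np.linalg.norm(m['gb']-m['gy']))
E
```

```text
[[-0.95  -0.     0.312]
 [-0.312  0.001 -0.95 ]
 [ 0.    -1.    -0.001]]
[ 0.26104764 -0.5719573   0.38478387] [[ 0.31 -0.92 -0.25]
 [-0.95 -0.3  -0.08]
 [-0.    0.26 -0.97]] [317.63135779   0.         313.7460284 ]
rw [ 0.5155 -0.245 ]
rb [ 0.4073 -0.262 ]
gw [0.5199 0.223 ]
gb [0.4217 0.2693]
gy [0.4308 0.1612]
0.10960388745812169 0.10864792278236712 0.10847512001439714 0.10852644240844797
```

Request:
apply_moves:
  plan:
    - {"dp":[0,0,40],"jaw":1}
    - {"dp":[0,0,80],"jaw":1}
    - {"dp":[30,30,110],"jaw":1}
    - {"dp":[60,60,110],"jaw":1}
    - {"dp":[90,90,110],"jaw":1}
    - {"dp":[120,110,110],"jaw":1}
    - {"dp":[150,135,110],"jaw":1}
    - {"dp":[180,160,110],"jaw":1}
    - {"dp":[210,185,110],"jaw":1}
    - {"dp":[240,210,110],"jaw":1}

```text
validation failed for argument at $.pl...
```

Request:
apply_moves:
  plan:
    - {"dp":[0,0,40],"dr":[0,0,0],"jaw":1}
    - {"dp":[0,0,80],"dr":[0,0,5],"jaw":1}
    - {"dp":[30,30,110],"dr":[0,0,10],"jaw":1}
    - {"dp":[60,50,110],"dr":[0,0,15],"jaw":1}
    - {"dp":[90,75,110],"dr":[0,0,22],"jaw":1}
    - {"dp":[120,100,110],"dr":[0,0,22],"jaw":1}
    - {"dp":[150,125,110],"dr":[0,0,22],"jaw":1}
    - {"dp":[180,150,110],"dr":[0,0,22],"jaw":1}
    - {"dp":[210,180,110],"dr":[0,0,22],"jaw":1}
    - {"dp":[240,210,110],"dr":[0,0,22],"jaw":1}

```text
clock: 0.93
tcp_pos: [0.4347, -0.3834, 0.3514]
tool_rot: [-0.243, 0.664, -0.664, 0.243]
force: [0.4, -0.3, 0.1]
opening: 0.0878
```

Request:
apply_moves:
  plan:
    - {"dp":[30,30,0],"dr":[0,0,0],"jaw":1}
    - {"dp":[60,55,0],"dr":[0,0,0],"jaw":1}
    - {"dp":[90,80,0],"dr":[0,0,0],"jaw":1}
    - {"dp":[120,105,0],"dr":[0,0,0],"jaw":1}
    - {"dp":[145,130,0],"dr":[0,0,0],"jaw":1}
    - {"dp":[170,155,-20],"dr":[0,0,0],"jaw":1}
    - {"dp":[190,175,-50],"dr":[0,0,0],"jaw":1}
    - {"dp":[201,190,-80],"dr":[0,0,0],"jaw":1}
    - {"dp":[201,210,-110],"dr":[0,0,0],"jaw":1}
    - {"dp":[201,210,-110],"dr":[0,0,0],"jaw":1}

```text
clock: 1.77
tcp_pos: [0.6314, -0.1706, 0.2343]
tool_rot: [-0.247, 0.667, -0.661, 0.24]
force: [-1.5, 0.0, -0.6]
opening: 0.0881
```

```bash
python3 - <<'E'
from h import *
s=read_state();print(s['clock'],s['tcp_pos'],s['joints'])
c=camera_params("wrist");p,d=snapshot("wrist");cv2.imwrite("pics/w1.png",p[:,:,::-1]);np.savez("w1.npz",p=p,d=d)
print(proj(c,[.676,-.174,.055]),proj(c,s['tcp_pos']))
h=hsv(p).astype(int)
for b in blobs((h[...,1]<50)&(h[...,2]>140),300): print(b,ray(c,*b[0],.055))
E
```

```text
1.7667 [ 0.63140862 -0.17064245  0.23434158] [-2.82519144e-01  4.78425118e-01  1.55887759e+00  9.33968409e-04
  1.11640735e+00  5.84175120e-01]
[346.86690121 150.09697679] [314.0403734  258.60250507]
([348.0, 149.0], [321, 123, 55, 55, 2292]) [ 0.67756371 -0.17413389  0.055     ]
([98.5, 182.7], [80, 162, 37, 43, 910]) [0.48213009 0.00142922 0.055     ]
([302.7, 272.9], [277, 253, 53, 37, 1623]) [ 0.54103521 -0.22820023  0.055     ]
([208.0, 311.0], [121, 309, 184, 4, 533]) [ 0.43062459 -0.17560191  0.055     ]
```

View pics/w1.png

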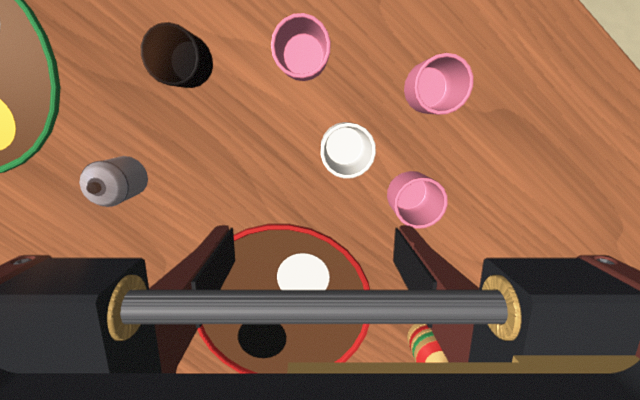

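The wrist view shows the white cup at (348,149), with pinks at (301,46), (438,84) and (417,200), all clear of both finger paths. Its centre is at (0.6775, −0.174). I'll move above it first.

Request:
apply_moves:
  plan:
    - {"dp":[20,0,-30],"dr":[0,0,0],"jaw":1}
    - {"dp":[42,0,-60],"dr":[0,0,0],"jaw":1}
    - {"dp":[42,0,-95],"dr":[0,0,0],"jaw":1}
    - {"dp":[42,0,-120],"dr":[0,0,0],"jaw":1}
    - {"dp":[42,0,-120],"dr":[0,0,0],"jaw":1}
    - {"dp":[42,0,-120],"dr":[0,0,0],"jaw":1}

```text
clock: 2.32
tcp_pos: [0.6765, -0.176, 0.122]
tool_rot: [-0.243, 0.664, -0.664, 0.242]
force: [0.3, -0.5, 0.6]
opening: 0.0877
```

Request:
apply_moves:
  plan:
    - {"dp":[1,1,-30],"dr":[0,0,0],"jaw":1}
    - {"dp":[1,1,-60],"dr":[0,0,0],"jaw":1}
    - {"dp":[1,1,-80],"dr":[0,0,0],"jaw":1}
    - {"dp":[1,1,-88],"dr":[0,0,0],"jaw":1}
    - {"dp":[1,1,-88],"dr":[0,0,0],"jaw":1}
    - {"dp":[1,1,-88],"dr":[0,0,0],"jaw":-0.2}
    - {"dp":[1,1,-88],"dr":[0,0,0],"jaw":-0.2}
    - {"dp":[1,1,-88],"dr":[0,0,0],"jaw":-0.2}
    - {"dp":[1,1,-88],"dr":[0,0,0],"jaw":-0.2}
    - {"dp":[1,1,-88],"dr":[0,0,0],"jaw":-0.2}
  grip_force: 15

```text
clock: 3.15
tcp_pos: [0.6783, -0.1741, 0.0348]
tool_rot: [0.242, -0.664, 0.664, -0.243]
force: [-0.5, 0.2, -1.0]
opening: 0.0579
```

Request:
apply_moves:
  plan:
    - {"dp":[0,0,0],"dr":[0,0,0],"jaw":-0.2}
    - {"dp":[0,0,0],"dr":[0,0,0],"jaw":-0.2}

```text
clock: 3.32
tcp_pos: [0.6781, -0.174, 0.0345]
tool_rot: [0.242, -0.664, 0.664, -0.243]
force: [-1.1, 1.1, 6.2]
opening: 0.0544
```

Request:
apply_moves:
  plan:
    - {"dp":[0,0,25],"dr":[0,0,0],"jaw":-0.2}
    - {"dp":[0,0,55],"dr":[0,0,0],"jaw":-0.2}
    - {"dp":[-20,-10,70],"dr":[0,0,0],"jaw":-0.2}
    - {"dp":[-50,-22,70],"dr":[0,0,0],"jaw":-0.2}
    - {"dp":[-80,-35,70],"dr":[0,0,0],"jaw":-0.2}
    - {"dp":[-110,-48,70],"dr":[0,0,0],"jaw":-0.2}
    - {"dp":[-140,-61,70],"dr":[0,0,0],"jaw":-0.2}
    - {"dp":[-163,-71,55],"dr":[0,0,0],"jaw":-0.2}
    - {"dp":[-163,-71,40],"dr":[0,0,0],"jaw":-0.2}
    - {"dp":[-163,-71,30],"dr":[0,0,0],"jaw":-0.2}

```text
clock: 4.15
tcp_pos: [0.5129, -0.2453, 0.0627]
tool_rot: [-0.242, 0.665, -0.664, 0.242]
force: [0.0, 0.3, -0.5]
opening: 0.0541
```

Request:
apply_moves:
  plan:
    - {"dp":[0,0,0],"dr":[0,0,0],"jaw":-0.2}
    - {"dp":[0,0,0],"dr":[0,0,0],"jaw":-0.2}

```text
clock: 4.32
tcp_pos: [0.5151, -0.2447, 0.0632]
tool_rot: [-0.243, 0.664, -0.664, 0.243]
force: [0.9, 0.0, -0.6]
opening: 0.0544
```

```bash
python3 - <<'E'
from h import *
s=read_state();print(s['clock'],s['tcp_pos'],s['opening'])
c=camera_params("wrist");p,d=snapshot("wrist");cv2.imwrite("pics/w2.png",p[:,:,::-1]);np.savez("w2.npz",p=p,d=d)
print(proj(c,s['tcp_pos']))
E
```

```text
4.3167 [ 0.51505848 -0.2447107   0.06322282] 0.05443393803035426
[314.02851042 258.59093174]
```

View pics/w2.png

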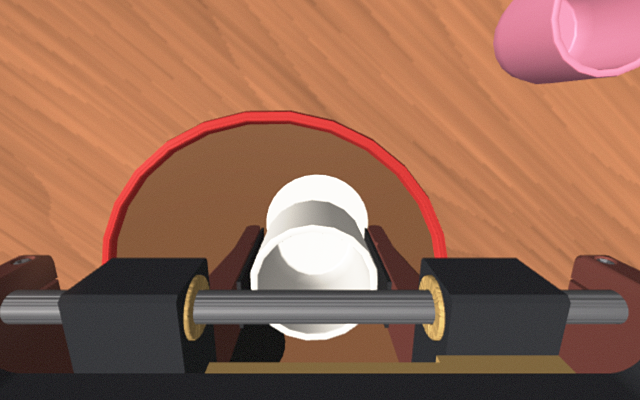

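The held cup (rim centred at about 314,282) lines up with the white mat (columns 267–367, centre 317). I'll lower and release it.

Request:
apply_moves:
  plan:
    - {"dp":[0,0,-12],"dr":[0,0,0],"jaw":-0.2}
    - {"dp":[0,0,-20],"dr":[0,0,0],"jaw":-0.2}
    - {"dp":[0,0,-23],"dr":[0,0,0],"jaw":-0.2}
    - {"dp":[0,0,-23],"dr":[0,0,0],"jaw":-0.2}
    - {"dp":[0,0,-23],"dr":[0,0,0],"jaw":-0.2}

```text
clock: 4.78
tcp_pos: [0.5146, -0.2447, 0.0403]
tool_rot: [-0.243, 0.664, -0.664, 0.243]
force: [-0.2, 0.0, -1.3]
opening: 0.0543
```

Request:
apply_moves:
  plan:
    - {"dp":[1,0,-1],"dr":[0,0,0],"jaw":-0.2}
    - {"dp":[1,0,-1],"dr":[0,0,0],"jaw":0.4}
    - {"dp":[1,0,-1],"dr":[0,0,0],"jaw":0.8}
    - {"dp":[1,0,-1],"dr":[0,0,0],"jaw":0.9}
    - {"dp":[1,0,-1],"dr":[0,0,0],"jaw":0.9}
    - {"dp":[1,0,20],"dr":[0,0,0],"jaw":0.9}
    - {"dp":[1,0,55],"dr":[0,0,0],"jaw":0.9}
    - {"dp":[1,0,90],"dr":[0,0,0],"jaw":1}
    - {"dp":[1,0,120],"dr":[0,0,0],"jaw":1}
    - {"dp":[0,30,150],"dr":[0,0,0],"jaw":1}

```text
clock: 5.62
tcp_pos: [0.5157, -0.2185, 0.1925]
tool_rot: [0.241, -0.663, 0.666, -0.242]
force: [-0.0, -0.1, 0.2]
opening: 0.0877
```

Request:
apply_moves:
  plan:
    - {"dp":[0,40,20],"dr":[0,0,0],"jaw":1}
    - {"dp":[0,80,40],"dr":[0,0,0],"jaw":1}
    - {"dp":[0,120,40],"dr":[0,0,0],"jaw":1}
    - {"dp":[0,160,40],"dr":[0,0,0],"jaw":1}
    - {"dp":[0,200,40],"dr":[0,0,0],"jaw":1}
    - {"dp":[0,240,40],"dr":[0,0,0],"jaw":1}
    - {"dp":[0,280,40],"dr":[0,0,0],"jaw":1}
    - {"dp":[0,320,40],"dr":[0,0,0],"jaw":1}
    - {"dp":[0,360,40],"dr":[0,0,0],"jaw":1}
    - {"dp":[0,400,40],"dr":[0,0,0],"jaw":1}

```text
clock: 6.45
tcp_pos: [0.5142, 0.1865, 0.2304]
tool_rot: [0.243, -0.664, 0.664, -0.243]
force: [-0.1, -0.2, 0.1]
opening: 0.0879
```

Request:
apply_moves:
  plan:
    - {"dp":[0,40,0],"dr":[0,0,0],"jaw":1}
    - {"dp":[0,80,0],"dr":[0,0,0],"jaw":1}
    - {"dp":[0,120,0],"dr":[0,0,0],"jaw":1}
    - {"dp":[0,160,0],"dr":[0,0,0],"jaw":1}
    - {"dp":[0,190,0],"dr":[0,0,0],"jaw":1}
    - {"dp":[0,200,0],"dr":[0,0,0],"jaw":1}
    - {"dp":[0,200,0],"dr":[0,0,0],"jaw":1}
    - {"dp":[0,200,0],"dr":[0,0,0],"jaw":1}

```text
clock: 7.12
tcp_pos: [0.5143, 0.3839, 0.2298]
tool_rot: [0.243, -0.664, 0.664, -0.243]
force: [0.2, 0.2, -0.2]
opening: 0.0883
```

```bash
python3 - <<'E'
from h import *
p,d=snapshot("top")
s=read_state();print(s['clock'],s['tcp_pos'])
c=camera_params("wrist");w,d=snapshot("wrist");cv2.imwrite("pics/w3.png",w[:,:,::-1]);np.savez("w3.npz",p=w,d=d)
cr=p[190:260,320:420];cv2.imwrite("pics/t3.png",cv2.resize(np.hstack([cr,]),None,fx=5,fy=5,interpolation=cv2.INTER_CUBIC)[:,:,::-1])
print(proj(c,[.563,.437,.056]))
h=hsv(w).astype(int)
for b in blobs((h[...,0]>10)&(h[...,0]<30)&(h[...,1]>100)&(h[...,2]>150),400): print(b,ray(c,*b[0],.056))
E
```

```text
7.1667 [0.51442863 0.38312146 0.2298525 ]
[303.62347186 109.88923152]
([314.1, 122.3], [0, 0, 640, 290, 149174]) [0.56059695 0.42176032 0.056     ]
([505.6, 308.7], [482, 276, 39, 64, 1120]) [0.54297675 0.12074783 0.056     ]
([249.2, 348.9], [177, 324, 166, 49, 5939]) [0.31068689 0.31181748 0.056     ]
([400.1, 334.5], [375, 324, 52, 26, 1072]) [0.44048222 0.18882937 0.056     ]
```

View pics/w3.png

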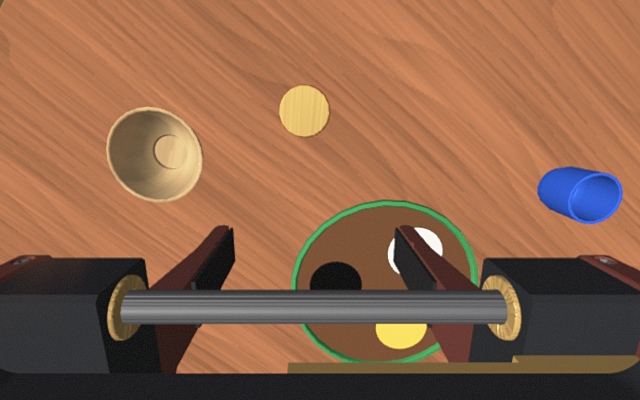

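View pics/t3.png

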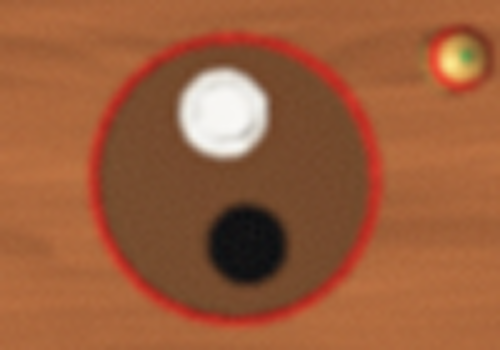

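The top crop shows the white cup centred on its mat, at (222,113). The wrist view shows the brass-lidded jar at (304,111) and the bowl at (155,154), well clear. The jar is at about (0.5625, 0.436).

Request:
apply_moves:
  plan:
    - {"dp":[25,27,-30],"dr":[0,0,0],"jaw":1}
    - {"dp":[48,53,-60],"dr":[0,0,0],"jaw":1}
    - {"dp":[48,53,-90],"dr":[0,0,0],"jaw":1}
    - {"dp":[48,53,-120],"dr":[0,0,0],"jaw":1}
    - {"dp":[48,53,-120],"dr":[0,0,0],"jaw":1}
    - {"dp":[48,53,-120],"dr":[0,0,0],"jaw":1}

```text
clock: 7.72
tcp_pos: [0.562, 0.4351, 0.1087]
tool_rot: [0.244, -0.664, 0.665, -0.241]
force: [0.5, -0.8, 1.4]
opening: 0.0878
```

Request:
apply_moves:
  plan:
    - {"dp":[1,1,-30],"dr":[0,0,0],"jaw":1}
    - {"dp":[1,1,-60],"dr":[0,0,0],"jaw":1}
    - {"dp":[1,1,-75],"dr":[0,0,0],"jaw":1}
    - {"dp":[1,1,-75],"dr":[0,0,0],"jaw":0.5}
    - {"dp":[1,1,-75],"dr":[0,0,0],"jaw":-0.2}
    - {"dp":[1,1,-75],"dr":[0,0,0],"jaw":-0.2}
    - {"dp":[1,1,-75],"dr":[0,0,0],"jaw":-0.2}
    - {"dp":[1,1,-75],"dr":[0,0,0],"jaw":-0.2}
    - {"dp":[1,1,-75],"dr":[0,0,0],"jaw":-0.2}
    - {"dp":[1,1,-75],"dr":[0,0,0],"jaw":-0.2}

```text
clock: 8.55
tcp_pos: [0.5644, 0.439, 0.0366]
tool_rot: [-0.242, 0.664, -0.664, 0.243]
force: [-0.4, -1.1, 6.4]
opening: 0.0518
```

Request:
apply_moves:
  plan:
    - {"dp":[0,0,0],"dr":[0,0,0],"jaw":-0.2}
    - {"dp":[0,0,0],"dr":[0,0,0],"jaw":-0.2}

```text
clock: 8.72
tcp_pos: [0.5644, 0.4389, 0.0366]
tool_rot: [-0.242, 0.664, -0.664, 0.243]
force: [0.7, -1.0, 6.4]
opening: 0.0514
```

Request:
apply_moves:
  plan:
    - {"dp":[0,0,30],"dr":[0,0,0],"jaw":-0.2}
    - {"dp":[0,0,70],"dr":[0,0,0],"jaw":-0.2}
    - {"dp":[-6,-30,100],"dr":[0,0,0],"jaw":-0.2}
    - {"dp":[-15,-68,110],"dr":[0,0,0],"jaw":-0.2}
    - {"dp":[-24,-106,110],"dr":[0,0,0],"jaw":-0.2}
    - {"dp":[-33,-145,110],"dr":[0,0,0],"jaw":-0.2}
    - {"dp":[-42,-184,110],"dr":[0,0,0],"jaw":-0.2}
    - {"dp":[-51,-223,110],"dr":[0,0,0],"jaw":-0.2}
    - {"dp":[-60,-262,110],"dr":[0,0,0],"jaw":-0.2}
    - {"dp":[-70,-300,110],"dr":[0,0,0],"jaw":-0.2}

```text
clock: 9.55
tcp_pos: [0.4928, 0.1369, 0.1452]
tool_rot: [0.243, -0.664, 0.664, -0.243]
force: [0.8, -0.3, -1.9]
opening: 0.0519
```

Request:
apply_moves:
  plan:
    - {"dp":[-9,-39,0],"dr":[0,0,0],"jaw":-0.2}
    - {"dp":[-18,-78,0],"dr":[0,0,0],"jaw":-0.2}
    - {"dp":[-27,-117,0],"dr":[0,0,0],"jaw":-0.2}
    - {"dp":[-36,-156,0],"dr":[0,0,0],"jaw":-0.2}
    - {"dp":[-45,-195,0],"dr":[0,0,0],"jaw":-0.2}
    - {"dp":[-54,-234,0],"dr":[0,0,0],"jaw":-0.2}
    - {"dp":[-63,-273,0],"dr":[0,0,0],"jaw":-0.2}
    - {"dp":[-72,-312,0],"dr":[0,0,0],"jaw":-0.2}
    - {"dp":[-80,-350,0],"dr":[0,0,0],"jaw":-0.2}
    - {"dp":[-86,-380,0],"dr":[0,0,0],"jaw":-0.2}

```text
clock: 10.38
tcp_pos: [0.4067, -0.2439, 0.1454]
tool_rot: [0.242, -0.664, 0.664, -0.242]
force: [0.4, 0.3, -2.7]
opening: 0.0519
```

Request:
apply_moves:
  plan:
    - {"dp":[0,-19,-10],"dr":[0,0,0],"jaw":-0.2}
    - {"dp":[0,-19,-40],"dr":[0,0,0],"jaw":-0.2}
    - {"dp":[0,-19,-60],"dr":[0,0,0],"jaw":-0.2}
    - {"dp":[0,-19,-60],"dr":[0,0,0],"jaw":-0.2}
    - {"dp":[0,-19,-60],"dr":[0,0,0],"jaw":-0.2}

```text
clock: 10.8
tcp_pos: [0.4069, -0.26, 0.0846]
tool_rot: [-0.243, 0.665, -0.663, 0.242]
force: [0.3, 0.3, -1.3]
opening: 0.0518
```

```bash
python3 - <<'E'
from h import *
s=read_state();print(s['clock'],s['tcp_pos'],s['opening'])
c=camera_params("wrist");p,d=snapshot("wrist");cv2.imwrite("pics/w4.png",p[:,:,::-1])
print('mat',proj(c,[.4073,-.262,.006]),'cup',proj(c,[.5155,-.245,.061]),'jarlid',proj(c,[s['tcp_pos'][0],s['tcp_pos'][1],s['tcp_pos'][2]+.021]))
E
```

```text
10.8 [ 0.40687201 -0.25999273  0.08457372] 0.05178928411751167
mat [316.73491927 212.0622619 ] cup [433.67881831  63.91887951] jarlid [313.91827003 280.35138411]
```

View pics/w4.png

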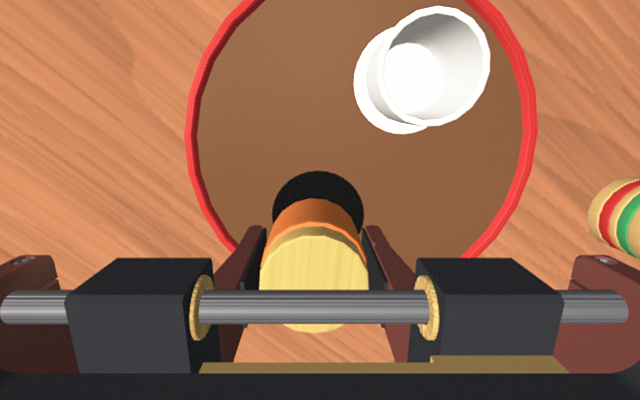

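The jar (lid centre about 315,278) lines up with the black mat (centre column about 318, predicted 317). The white cup stands upright at (437,66). I'll lower the jar with a 1–2 mm correction.

Request:
apply_moves:
  plan:
    - {"dp":[1,-2,-20],"dr":[0,0,0],"jaw":-0.2}
    - {"dp":[1,-2,-36],"dr":[0,0,0],"jaw":-0.2}
    - {"dp":[1,-2,-42],"dr":[0,0,0],"jaw":-0.2}
    - {"dp":[1,-2,-42],"dr":[0,0,0],"jaw":-0.2}
    - {"dp":[1,-2,-42],"dr":[0,0,0],"jaw":-0.2}

```text
clock: 11.27
tcp_pos: [0.4092, -0.2625, 0.044]
tool_rot: [0.243, -0.664, 0.664, -0.243]
force: [0.6, 0.8, -1.6]
opening: 0.052
```

Request:
apply_moves:
  plan:
    - {"dp":[-1,0,-2],"dr":[0,0,0],"jaw":-0.2}
    - {"dp":[-1,0,-2],"dr":[0,0,0],"jaw":-0.2}
    - {"dp":[-1,0,-2],"dr":[0,0,0],"jaw":-0.2}

```text
clock: 11.52
tcp_pos: [0.4079, -0.2627, 0.0418]
tool_rot: [0.243, -0.664, 0.664, -0.243]
force: [-0.5, -0.6, -1.7]
opening: 0.0515
```

Request:
apply_moves:
  plan:
    - {"dp":[0,0,-1],"dr":[0,0,0],"jaw":-0.2}
    - {"dp":[0,0,-1],"dr":[0,0,0],"jaw":-0.2}
    - {"dp":[0,0,-1],"dr":[0,0,0],"jaw":0.4}
    - {"dp":[0,0,-1],"dr":[0,0,0],"jaw":0.8}
    - {"dp":[0,0,-1],"dr":[0,0,0],"jaw":0.9}
    - {"dp":[0,0,-1],"dr":[0,0,0],"jaw":0.9}
    - {"dp":[0,0,25],"dr":[0,0,0],"jaw":0.9}
    - {"dp":[0,0,60],"dr":[0,0,0],"jaw":0.9}
    - {"dp":[0,0,100],"dr":[0,0,0],"jaw":1}
    - {"dp":[0,0,140],"dr":[0,0,0],"jaw":1}

```text
clock: 12.35
tcp_pos: [0.407, -0.262, 0.1821]
tool_rot: [-0.243, 0.665, -0.664, 0.242]
force: [0.7, -1.0, -0.4]
opening: 0.0874
```

Request:
apply_moves:
  plan:
    - {"dp":[20,30,20],"dr":[0,0,0],"jaw":1}
    - {"dp":[40,60,40],"dr":[0,0,0],"jaw":1}
    - {"dp":[60,95,50],"dr":[0,0,0],"jaw":1}
    - {"dp":[80,130,50],"dr":[0,0,0],"jaw":1}
    - {"dp":[100,165,50],"dr":[0,0,0],"jaw":1}
    - {"dp":[120,200,50],"dr":[0,0,0],"jaw":1}
    - {"dp":[140,235,50],"dr":[0,0,0],"jaw":1}
    - {"dp":[160,270,50],"dr":[0,0,0],"jaw":1}
    - {"dp":[180,305,50],"dr":[0,0,0],"jaw":1}
    - {"dp":[202,340,50],"dr":[0,0,0],"jaw":1}

```text
clock: 13.18
tcp_pos: [0.6099, 0.0795, 0.2309]
tool_rot: [-0.243, 0.664, -0.664, 0.243]
force: [1.0, -0.3, 0.5]
opening: 0.0877
```

Request:
apply_moves:
  plan:
    - {"dp":[15,20,0],"dr":[0,0,0],"jaw":1}
    - {"dp":[30,32,0],"dr":[0,0,0],"jaw":1}
    - {"dp":[30,32,0],"dr":[0,0,0],"jaw":1}
    - {"dp":[30,32,0],"dr":[0,0,0],"jaw":1}

```text
clock: 13.52
tcp_pos: [0.6395, 0.11, 0.2304]
tool_rot: [-0.244, 0.664, -0.664, 0.243]
force: [0.5, 0.1, -0.3]
opening: 0.0881
```

```bash
python3 - <<'E'
from h import *
s=read_state();print(s['clock'],s['tcp_pos'])
c=camera_params("wrist");w,d=snapshot("wrist");cv2.imwrite("pics/w5.png",w[:,:,::-1])
p,d=snapshot("top");t=cv2.resize(p[190:260,320:420],None,fx=5,fy=5,interpolation=cv2.INTER_CUBIC);t=cv2.resize(t,(320,224))
cv2.imwrite("pics/m5.png",np.vstack([w,np.hstack([t[:200],np.zeros((200,320,3),np.uint8)])])[:,:,::-1])
print(proj(c,[.69,.15,.055]))
h=hsv(w).astype(int)
for b in blobs((h[...,0]>105)&(h[...,0]<130)&(h[...,1]>120),400): 
    x,y,ww,hh,_=b[1];print(b,ray(c,*b[0],.05),ray(c,x+ww/2,y+hh/2,.055))
E
```

```text
13.5167 [0.63945539 0.10997173 0.23038669]
[316.14799855 117.83091471]
([316.6, 118.0], [289, 89, 56, 58, 2553]) [0.69011976 0.1494716  0.05      ] [0.69041444 0.14926186 0.055     ]
```

View pics/m5.png

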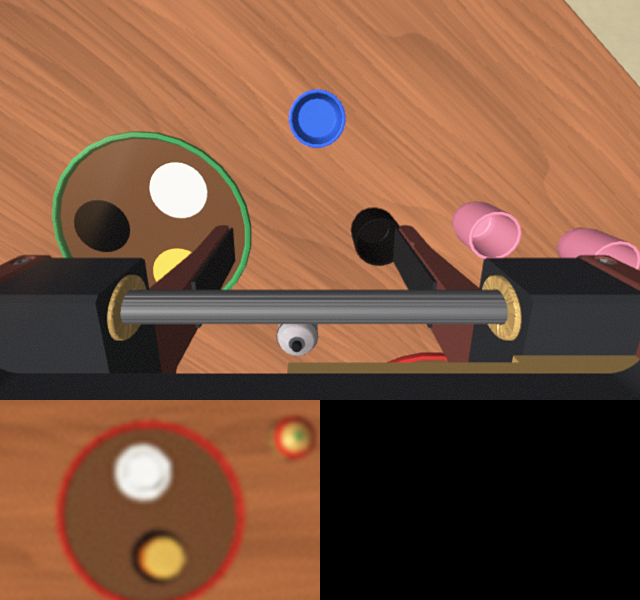

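The wrist view shows the blue cup at (317,118), i.e. (0.690, 0.149), with the black cup at (375,236) clear. The top inset shows the jar on the black mat, offset only by the parallax expected from its height. I'll also check the green tray's mats from this view.

```bash
python3 - <<'E'
from h import *
c=camera_params("wrist");w=cv2.imread("pics/w5.png")[:,:,::-1].copy();h=hsv(w).astype(int);roi=np.zeros(h.shape[:2],bool);roi[130:258,60:232]=1
for k,m in {'white':(h[...,1]<60)&(h[...,2]>150),'dark':h[...,2]<60}.items():
    for b in blobs(m&roi,800): print(k,b,ray(c,*b[0],.006))
E
```

```text
white ([177.9, 189.7], [149, 162, 59, 56, 2534]) [0.51882128 0.22026456 0.006     ]
dark ([103.2, 227.9], [75, 202, 55, 50, 1944]) [0.41886785 0.26361653 0.006     ]
```

Request:
apply_moves:
  plan:
    - {"dp":[25,20,-25],"dr":[0,0,0],"jaw":1}
    - {"dp":[51,39,-50],"dr":[0,0,0],"jaw":1}
    - {"dp":[51,39,-90],"dr":[0,0,0],"jaw":1}
    - {"dp":[51,39,-125],"dr":[0,0,0],"jaw":1}
    - {"dp":[51,39,-160],"dr":[0,0,0],"jaw":1}
    - {"dp":[51,39,-185],"dr":[0,0,0],"jaw":1}
    - {"dp":[51,39,-196],"dr":[0,0,0],"jaw":1}
    - {"dp":[51,39,-196],"dr":[0,0,0],"jaw":1}
    - {"dp":[51,39,-196],"dr":[0,0,0],"jaw":0.5}
    - {"dp":[51,39,-196],"dr":[0,0,0],"jaw":-0.2}

```text
clock: 14.45
tcp_pos: [0.6921, 0.1483, 0.0374]
tool_rot: [0.241, -0.664, 0.664, -0.244]
force: [0.4, 0.1, -0.2]
opening: 0.0778
```

Request:
apply_moves:
  plan:
    - {"dp":[0,0,0],"dr":[0,0,0],"jaw":-0.2}
    - {"dp":[0,0,0],"dr":[0,0,0],"jaw":-0.2}
    - {"dp":[0,0,0],"dr":[0,0,0],"jaw":-0.2}
    - {"dp":[0,0,0],"dr":[0,0,0],"jaw":-0.2}
    - {"dp":[0,0,0],"dr":[0,0,0],"jaw":-0.2}
    - {"dp":[0,0,0],"dr":[0,0,0],"jaw":-0.2}

```text
clock: 14.95
tcp_pos: [0.6913, 0.1487, 0.0364]
tool_rot: [0.242, -0.664, 0.664, -0.243]
force: [-2.1, -0.3, 6.2]
opening: 0.0546
```

Request:
apply_moves:
  plan:
    - {"dp":[0,0,25],"dr":[0,0,0],"jaw":-0.2}
    - {"dp":[0,0,55],"dr":[0,0,0],"jaw":-0.2}
    - {"dp":[-20,10,70],"dr":[0,0,0],"jaw":-0.2}
    - {"dp":[-50,22,70],"dr":[0,0,0],"jaw":-0.2}
    - {"dp":[-80,35,70],"dr":[0,0,0],"jaw":-0.2}
    - {"dp":[-110,48,70],"dr":[0,0,0],"jaw":-0.2}
    - {"dp":[-140,61,70],"dr":[0,0,0],"jaw":-0.2}
    - {"dp":[-172,73,60],"dr":[0,0,0],"jaw":-0.2}
    - {"dp":[-172,73,45],"dr":[0,0,0],"jaw":-0.2}
    - {"dp":[-172,73,30],"dr":[0,0,0],"jaw":-0.2}

```text
clock: 15.78
tcp_pos: [0.5169, 0.2224, 0.0654]
tool_rot: [-0.243, 0.664, -0.664, 0.244]
force: [0.8, 0.1, -0.6]
opening: 0.0548
```

Request:
apply_moves:
  plan:
    - {"dp":[0,0,-10],"dr":[0,0,0],"jaw":-0.2}
    - {"dp":[0,0,-20],"dr":[0,0,0],"jaw":-0.2}
    - {"dp":[0,0,-23],"dr":[0,0,0],"jaw":-0.2}
    - {"dp":[0,0,-23],"dr":[0,0,0],"jaw":-0.2}
    - {"dp":[0,0,-23],"dr":[0,0,0],"jaw":-0.2}

```text
clock: 16.2
tcp_pos: [0.5191, 0.2213, 0.042]
tool_rot: [0.243, -0.664, 0.664, -0.243]
force: [-0.1, -0.2, -1.0]
opening: 0.0547
```

Request:
apply_moves:
  plan:
    - {"dp":[0,0,-1],"dr":[0,0,0],"jaw":-0.2}
    - {"dp":[0,0,-1],"dr":[0,0,0],"jaw":0.4}
    - {"dp":[0,0,-1],"dr":[0,0,0],"jaw":0.8}
    - {"dp":[0,0,-1],"dr":[0,0,0],"jaw":0.9}
    - {"dp":[0,0,-1],"dr":[0,0,0],"jaw":0.9}
    - {"dp":[0,0,25],"dr":[0,0,0],"jaw":0.9}
    - {"dp":[0,0,60],"dr":[0,0,0],"jaw":0.9}
    - {"dp":[0,0,100],"dr":[0,0,0],"jaw":1}
    - {"dp":[0,-20,130],"dr":[0,0,0],"jaw":1}
    - {"dp":[0,-41,160],"dr":[0,0,0],"jaw":1}

```text
clock: 17.03
tcp_pos: [0.5188, 0.1808, 0.2042]
tool_rot: [-0.243, 0.664, -0.664, 0.244]
force: [0.4, 1.0, 0.1]
opening: 0.0877
```

Request:
apply_moves:
  plan:
    - {"dp":[0,-35,20],"dr":[0,0,0],"jaw":1}
    - {"dp":[0,-70,40],"dr":[0,0,0],"jaw":1}
    - {"dp":[0,-110,60],"dr":[0,0,0],"jaw":1}
    - {"dp":[0,-150,60],"dr":[0,0,0],"jaw":1}
    - {"dp":[0,-190,60],"dr":[0,0,0],"jaw":1}
    - {"dp":[0,-230,60],"dr":[0,0,0],"jaw":1}
    - {"dp":[0,-270,60],"dr":[0,0,0],"jaw":1}
    - {"dp":[0,-310,60],"dr":[0,0,0],"jaw":1}
    - {"dp":[0,-350,60],"dr":[0,0,0],"jaw":1}
    - {"dp":[0,-390,60],"dr":[0,0,0],"jaw":1}

```text
clock: 17.87
tcp_pos: [0.5182, -0.2115, 0.2624]
tool_rot: [0.243, -0.664, 0.664, -0.243]
force: [1.0, 0.3, -0.9]
opening: 0.0876
```

Request:
apply_moves:
  plan:
    - {"dp":[0,-40,0],"dr":[0,0,0],"jaw":1}
    - {"dp":[0,-80,0],"dr":[0,0,0],"jaw":1}
    - {"dp":[0,-120,0],"dr":[0,0,0],"jaw":1}
    - {"dp":[0,-160,0],"dr":[0,0,0],"jaw":1}
    - {"dp":[0,-200,0],"dr":[0,0,0],"jaw":1}
    - {"dp":[0,-240,0],"dr":[0,0,0],"jaw":1}
    - {"dp":[0,-250,0],"dr":[0,0,0],"jaw":1}
    - {"dp":[0,-250,0],"dr":[0,0,0],"jaw":1}
    - {"dp":[0,-250,0],"dr":[0,0,0],"jaw":1}

```text
clock: 18.62
tcp_pos: [0.5182, -0.459, 0.2616]
tool_rot: [-0.242, 0.665, -0.664, 0.242]
force: [-0.2, 0.9, -0.4]
opening: 0.0878
```

```bash
python3 - <<'E'
from h import *
s=read_state();print(s['clock'],s['tcp_pos'])
c=camera_params("wrist");w,d=snapshot("wrist");cv2.imwrite("pics/w6.png",w[:,:,::-1])
p,d=snapshot("top");t=cv2.resize(p[190:265,200:320],(320,200),interpolation=cv2.INTER_CUBIC);t2=cv2.resize(p[190:265,320:440],(320,200),interpolation=cv2.INTER_CUBIC)
cv2.imwrite("pics/m6.png",np.vstack([w,np.hstack([t,t2])])[:,:,::-1])
print(proj(c,[.557,-.4355,.042]),proj(c,[.557,-.4355,.064]))
h=hsv(w).astype(int)
for b in blobs((h[...,0]>40)&(h[...,0]<85)&(h[...,1]>100),30): print('green',b,ray(c,*b[0],.06))
for b in blobs(((h[...,0]<5)|(h[...,0]>174))&(h[...,1]>130)&(h[...,2]>120),100): print('red',b,ray(c,*b[0],.042))
E
```

```text
18.6167 [ 0.51820863 -0.45895492  0.26155879]
[320.45382417 135.38984544] [320.84023438 136.84411549]
green ([320.0, 139.3], [316, 135, 9, 10, 66]) [ 0.55426901 -0.43674419  0.06      ]
red ([161.5, 105.3], [50, 0, 205, 196, 3096]) [ 0.46919425 -0.2805566   0.042     ]
red ([314.7, 133.9], [297, 114, 46, 48, 603]) [ 0.55408981 -0.42948137  0.042     ]
```

View pics/m6.png

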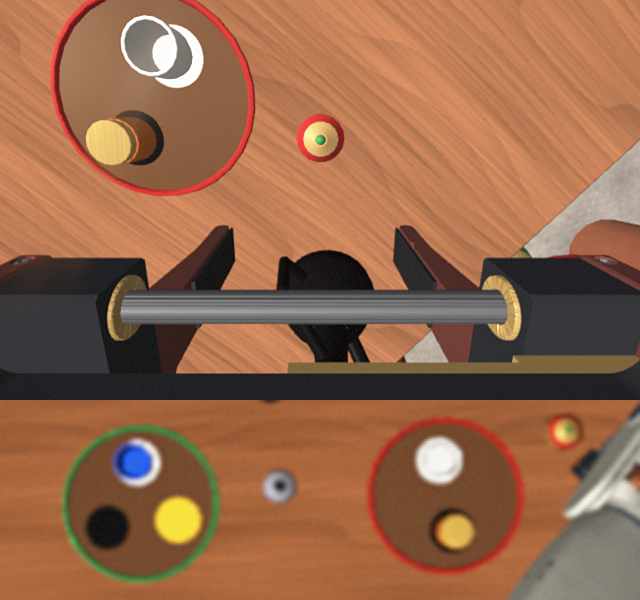

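The wrist view shows the basket at (320,138), i.e. (0.555, −0.437), with the coffee pot at (326,300) clear behind. The top insets show the red tray items standing and the blue cup on the green tray's white mat. I'll also check the cup centring numerically here.

```bash
python3 - <<'E'
from h import *
c=camera_params("wrist");print('rim',ray(c,149,46,.061),'lid',ray(c,111.5,142.5,.062))
print('expect rim',proj(c,[.5155,-.245,.061]),'mat',proj(c,[.5155,-.245,.006]),'edge+right',proj(c,[.5155+.034*.64,-.245-.034*.77,.006]),'lid',proj(c,[.4073,-.262,.062]))
E
```

```text
rim [ 0.51452324 -0.2453403   0.061     ] lid [ 0.40792843 -0.26675825  0.062     ]
expect rim [149.24219038  44.94595598] mat [172.95252639  54.6343078 ] edge+right [202.18767246  54.88267379] lid [107.33262087 140.05337834]
```

Request:
apply_moves:
  plan:
    - {"dp":[20,10,-35],"dr":[0,0,0],"jaw":1}
    - {"dp":[37,22,-65],"dr":[0,0,0],"jaw":1}
    - {"dp":[37,22,-100],"dr":[0,0,0],"jaw":1}
    - {"dp":[37,22,-140],"dr":[0,0,0],"jaw":1}
    - {"dp":[37,22,-175],"dr":[0,0,0],"jaw":1}
    - {"dp":[37,22,-210],"dr":[0,0,0],"jaw":1}
    - {"dp":[37,22,-225],"dr":[0,0,0],"jaw":1}
    - {"dp":[37,22,-231],"dr":[0,0,0],"jaw":1}
    - {"dp":[37,22,-231],"dr":[0,0,0],"jaw":1}
    - {"dp":[37,22,-231],"dr":[0,0,0],"jaw":0.4}

```text
clock: 19.55
tcp_pos: [0.5568, -0.4377, 0.033]
tool_rot: [0.242, -0.663, 0.665, -0.243]
force: [0.7, 1.3, -0.3]
opening: 0.0842
```

Request:
apply_moves:
  plan:
    - {"dp":[0,0,0],"dr":[0,0,0],"jaw":-0.2}
    - {"dp":[0,0,0],"dr":[0,0,0],"jaw":-0.2}
    - {"dp":[0,0,0],"dr":[0,0,0],"jaw":-0.2}
    - {"dp":[0,0,0],"dr":[0,0,0],"jaw":-0.2}
    - {"dp":[0,0,0],"dr":[0,0,0],"jaw":-0.2}
    - {"dp":[0,0,0],"dr":[0,0,0],"jaw":-0.2}
  grip_force: 12

```text
clock: 20.05
tcp_pos: [0.5559, -0.4378, 0.032]
tool_rot: [0.243, -0.664, 0.664, -0.243]
force: [-1.9, 1.8, 6.7]
opening: 0.0539
```

Request:
apply_moves:
  plan:
    - {"dp":[0,0,30],"dr":[0,0,0],"jaw":-0.2}
    - {"dp":[0,0,70],"dr":[0,0,0],"jaw":-0.2}
    - {"dp":[-3,25,100],"dr":[0,0,0],"jaw":-0.2}
    - {"dp":[-12,62,110],"dr":[0,0,0],"jaw":-0.2}
    - {"dp":[-20,100,110],"dr":[0,0,0],"jaw":-0.2}
    - {"dp":[-28,140,110],"dr":[0,0,0],"jaw":-0.2}
    - {"dp":[-36,180,110],"dr":[0,0,0],"jaw":-0.2}
    - {"dp":[-44,220,110],"dr":[0,0,0],"jaw":-0.2}
    - {"dp":[-52,260,110],"dr":[0,0,0],"jaw":-0.2}
    - {"dp":[-60,300,110],"dr":[0,0,0],"jaw":-0.2}

```text
clock: 20.88
tcp_pos: [0.4948, -0.1358, 0.1411]
tool_rot: [-0.243, 0.664, -0.664, 0.243]
force: [0.4, -0.2, -0.8]
opening: 0.0537
```

Request:
apply_moves:
  plan:
    - {"dp":[-8,40,0],"dr":[0,0,0],"jaw":-0.2}
    - {"dp":[-16,80,0],"dr":[0,0,0],"jaw":-0.2}
    - {"dp":[-24,120,0],"dr":[0,0,0],"jaw":-0.2}
    - {"dp":[-32,160,0],"dr":[0,0,0],"jaw":-0.2}
    - {"dp":[-40,200,0],"dr":[0,0,0],"jaw":-0.2}
    - {"dp":[-48,240,0],"dr":[0,0,0],"jaw":-0.2}
    - {"dp":[-56,280,0],"dr":[0,0,0],"jaw":-0.2}
    - {"dp":[-64,320,0],"dr":[0,0,0],"jaw":-0.2}
    - {"dp":[-70,360,0],"dr":[0,0,0],"jaw":-0.2}
    - {"dp":[-76,395,0],"dr":[0,0,0],"jaw":-0.2}

```text
clock: 21.72
tcp_pos: [0.4189, 0.2599, 0.1412]
tool_rot: [-0.243, 0.664, -0.664, 0.243]
force: [0.7, -0.8, -0.7]
opening: 0.0538
```

Request:
apply_moves:
  plan:
    - {"dp":[0,9,-15],"dr":[0,0,0],"jaw":-0.2}
    - {"dp":[0,9,-40],"dr":[0,0,0],"jaw":-0.2}
    - {"dp":[0,9,-60],"dr":[0,0,0],"jaw":-0.2}
    - {"dp":[0,9,-60],"dr":[0,0,0],"jaw":-0.2}
    - {"dp":[0,9,-60],"dr":[0,0,0],"jaw":-0.2}

```text
clock: 22.13
tcp_pos: [0.4189, 0.2661, 0.0805]
tool_rot: [0.244, -0.664, 0.664, -0.242]
force: [0.4, -0.6, -0.9]
opening: 0.0539
```

```bash
python3 - <<'E'
from h import *
s=read_state();print(s['clock'],s['tcp_pos'],s['opening'])
c=camera_params("wrist");p,d=snapshot("wrist");cv2.imwrite("pics/w7.png",p[:,:,::-1])
print('mat',proj(c,[.4203,.2665,.006]),'top edge',proj(c,[.4203+.034*.77,.2665+.034*.64,.006]),'blue',proj(c,[.519,.2215,.061]))
E
```

```text
22.1333 [0.4189118  0.2660991  0.08047509] 0.053867508314664685
mat [314.84168024 210.54255276] top edge [315.2354132  163.55601256] blue [505.94801605 156.59533402]
```

View pics/w7.png

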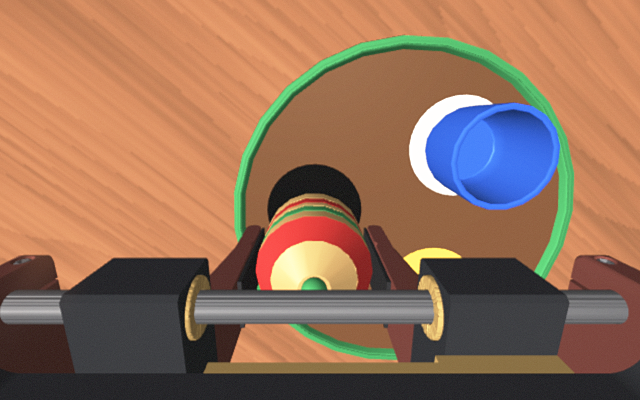

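The basket is centred over the black mat: columns 269–362 and top edge at row 164, against a predicted 163.6. The blue cup is upright at (505,156), as predicted. I'll lower the basket.

Request:
apply_moves:
  plan:
    - {"dp":[1,0,-20],"dr":[0,0,0],"jaw":-0.2}
    - {"dp":[1,0,-36],"dr":[0,0,0],"jaw":-0.2}
    - {"dp":[1,0,-42],"dr":[0,0,0],"jaw":-0.2}
    - {"dp":[1,0,-43],"dr":[0,0,0],"jaw":-0.2}
    - {"dp":[1,0,-43],"dr":[0,0,0],"jaw":-0.2}
    - {"dp":[1,0,-43],"dr":[0,0,0],"jaw":-0.2}

```text
clock: 22.68
tcp_pos: [0.4214, 0.2668, 0.0392]
tool_rot: [-0.242, 0.664, -0.664, 0.243]
force: [-0.1, 0.1, -1.6]
opening: 0.0539
```

Request:
apply_moves:
  plan:
    - {"dp":[0,0,-2],"dr":[0,0,0],"jaw":-0.2}
    - {"dp":[0,0,-2],"dr":[0,0,0],"jaw":-0.2}
    - {"dp":[0,0,-2],"dr":[0,0,0],"jaw":0.4}
    - {"dp":[0,0,-2],"dr":[0,0,0],"jaw":0.8}
    - {"dp":[0,0,-2],"dr":[0,0,0],"jaw":0.9}
    - {"dp":[0,0,-2],"dr":[0,0,0],"jaw":0.9}
    - {"dp":[0,0,25],"dr":[0,0,0],"jaw":0.9}
    - {"dp":[0,0,60],"dr":[0,0,0],"jaw":0.9}
    - {"dp":[0,0,100],"dr":[0,0,0],"jaw":1}
    - {"dp":[0,0,140],"dr":[0,0,0],"jaw":1}

```text
clock: 23.52
tcp_pos: [0.4199, 0.2661, 0.1791]
tool_rot: [0.243, -0.664, 0.664, -0.242]
force: [1.6, 0.8, 0.4]
opening: 0.0875
```

Request:
apply_moves:
  plan:
    - {"dp":[0,-30,25],"dr":[0,0,0],"jaw":1}
    - {"dp":[2,-65,45],"dr":[0,0,0],"jaw":1}
    - {"dp":[4,-105,55],"dr":[0,0,0],"jaw":1}
    - {"dp":[6,-145,55],"dr":[0,0,0],"jaw":1}
    - {"dp":[8,-185,55],"dr":[0,0,0],"jaw":1}
    - {"dp":[10,-225,55],"dr":[0,0,0],"jaw":1}
    - {"dp":[10,-265,55],"dr":[0,0,0],"jaw":1}
    - {"dp":[10,-300,55],"dr":[0,0,0],"jaw":1}
    - {"dp":[10,-306,55],"dr":[0,0,0],"jaw":1}
    - {"dp":[10,-306,55],"dr":[0,0,0],"jaw":1}

```text
clock: 24.35
tcp_pos: [0.4304, -0.0413, 0.2331]
tool_rot: [-0.241, 0.665, -0.665, 0.241]
force: [0.5, 0.6, -0.0]
opening: 0.0878
```

Request:
apply_moves:
  plan:
    - {"dp":[0,0,0],"dr":[0,0,0],"jaw":1}
    - {"dp":[0,0,0],"dr":[0,0,0],"jaw":1}

```text
clock: 24.52
tcp_pos: [0.4305, -0.0385, 0.233]
tool_rot: [-0.243, 0.664, -0.664, 0.243]
force: [-0.1, -0.3, 0.0]
opening: 0.0878
```

```bash
python3 - <<'E'
from h import *
s=read_state();print(s['clock'],s['tcp_pos'])
c=camera_params("wrist");w,d=snapshot("wrist");cv2.imwrite("pics/w8.png",w[:,:,::-1])
for x in ([.48,0,.064],[.48,0,.044],[.4308,.1612,.006],[.4203,.2665,.062]): print(x,proj(c,x))
h=hsv(w).astype(int)
for b in blobs((h[...,0]>23)&(h[...,0]<33)&(h[...,1]>150),400): print('yellow',b,ray(c,*b[0],.006))
for b in blobs((h[...,1]<60)&(h[...,2]>60)&(h[...,2]<250),300): print('grey',b,ray(c,*b[0],.044))
E
```

```text
24.5167 [ 0.4305173  -0.03854107  0.23300542]
[0.48, 0, 0.064] [316.60888578 120.04719712]
[0.48, 0, 0.044] [316.45430772 119.58268339]
[0.4308, 0.1612, 0.006] [172.975058    55.56932878]
[0.4203, 0.2665, 0.062] [ 36.00960716 -30.74188406]
grey ([314.8, 120.3], [291, 96, 49, 50, 1846]) [0.47837073 0.00082839 0.044     ]
grey ([497.1, 234.7], [460, 204, 79, 55, 2735]) [ 0.5149383  -0.23547188  0.044     ]
grey ([313.2, 307.9], [120, 291, 388, 33, 11994]) [ 0.31061254 -0.13856334  0.044     ]
```

View pics/w8.png

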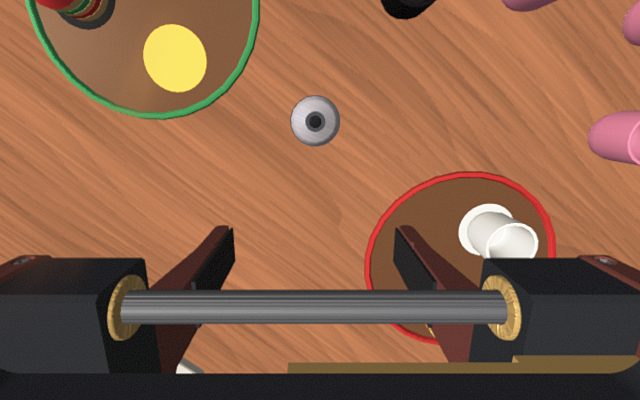

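The steel pot is at (315,121), i.e. (0.478, 0.0005). The yellow mat is at (175,58), i.e. about (0.430, 0.159). I'll grasp the pot.

Request:
apply_moves:
  plan:
    - {"dp":[25,20,-25],"dr":[0,0,0],"jaw":1}
    - {"dp":[48,39,-50],"dr":[0,0,0],"jaw":1}
    - {"dp":[48,39,-90],"dr":[0,0,0],"jaw":1}
    - {"dp":[48,39,-130],"dr":[0,0,0],"jaw":1}
    - {"dp":[48,39,-165],"dr":[0,0,0],"jaw":1}
    - {"dp":[48,39,-190],"dr":[0,0,0],"jaw":1}
    - {"dp":[48,39,-203],"dr":[0,0,0],"jaw":1}
    - {"dp":[48,39,-203],"dr":[0,0,0],"jaw":1}
    - {"dp":[48,39,-203],"dr":[0,0,0],"jaw":0.5}
    - {"dp":[48,39,-203],"dr":[0,0,0],"jaw":-0.2}

```text
clock: 25.4
tcp_pos: [0.4793, 0.0003, 0.0309]
tool_rot: [0.243, -0.664, 0.664, -0.244]
force: [-0.2, -0.1, 0.7]
opening: 0.0777
```

Request:
apply_moves:
  plan:
    - {"dp":[0,0,0],"dr":[0,0,0],"jaw":-0.3}
    - {"dp":[0,0,0],"dr":[0,0,0],"jaw":-0.3}
    - {"dp":[0,0,0],"dr":[0,0,0],"jaw":-0.3}
    - {"dp":[0,0,0],"dr":[0,0,0],"jaw":-0.3}
    - {"dp":[0,0,0],"dr":[0,0,0],"jaw":-0.3}
    - {"dp":[0,0,0],"dr":[0,0,0],"jaw":-0.3}
  grip_force: 18

```text
clock: 25.9
tcp_pos: [0.479, -0.0005, 0.0308]
tool_rot: [0.242, -0.664, 0.664, -0.243]
force: [-1.4, 2.0, 8.3]
opening: 0.0497
```

Request:
apply_moves:
  plan:
    - {"dp":[0,0,25],"dr":[0,0,0],"jaw":-0.3}
    - {"dp":[0,0,60],"dr":[0,0,0],"jaw":-0.3}
    - {"dp":[-5,20,85],"dr":[0,0,0],"jaw":-0.3}
    - {"dp":[-15,55,90],"dr":[0,0,0],"jaw":-0.3}
    - {"dp":[-25,90,90],"dr":[0,0,0],"jaw":-0.3}
    - {"dp":[-36,125,90],"dr":[0,0,0],"jaw":-0.3}
    - {"dp":[-48,158,80],"dr":[0,0,0],"jaw":-0.3}
    - {"dp":[-48,158,60],"dr":[0,0,0],"jaw":-0.3}
    - {"dp":[-48,158,50],"dr":[0,0,0],"jaw":-0.3}
    - {"dp":[-48,158,50],"dr":[0,0,0],"jaw":-0.3}

```text
clock: 26.73
tcp_pos: [0.429, 0.1571, 0.0784]
tool_rot: [0.245, -0.664, 0.664, -0.242]
force: [-1.6, 0.0, -2.4]
opening: 0.0498
```

```bash
python3 - <<'E'
from h import *
s=read_state();print(s['clock'],s['tcp_pos'],s['opening'])
c=camera_params("wrist");p,d=snapshot("wrist");cv2.imwrite("pics/w9.png",p[:,:,::-1])
print('mat',proj(c,[.4305,.159,.006]),'top edge',proj(c,[.4305+.034*.77,.159+.034*.64,.006]),'blue',proj(c,[.519,.2215,.061]),'basket lid',proj(c,[.4203,.2665,.07]))
E
```

```text
26.7333 [0.42902837 0.15708919 0.07838528] 0.04977566630108755
mat [313.40570192 209.96322641] top edge [313.79078296 162.46965328] blue [333.54063893  20.43231598] basket lid [123.27041756 125.30896159]
```

View pics/w9.png

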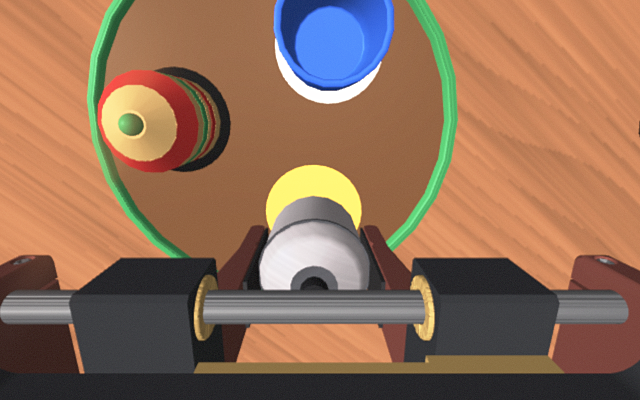

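The yellow mat (columns 266–361, top edge row 165) lies exactly under the pot. The basket is at (131,124) and the blue cup stands on its mat. I'll lower and release the pot.

Request:
apply_moves:
  plan:
    - {"dp":[0,0,-20],"dr":[0,0,0],"jaw":-0.3}
    - {"dp":[0,0,-34],"dr":[0,0,0],"jaw":-0.3}
    - {"dp":[0,0,-40],"dr":[0,0,0],"jaw":-0.3}
    - {"dp":[0,0,-41],"dr":[0,0,0],"jaw":-0.3}
    - {"dp":[0,0,-41],"dr":[0,0,0],"jaw":-0.3}
    - {"dp":[0,0,-41],"dr":[0,0,0],"jaw":-0.3}

```text
clock: 27.28
tcp_pos: [0.4313, 0.1572, 0.0398]
tool_rot: [0.242, -0.664, 0.664, -0.243]
force: [0.9, 0.6, -1.8]
opening: 0.0497
```

Request:
apply_moves:
  plan:
    - {"dp":[-1,1,-3],"dr":[0,0,0],"jaw":-0.3}
    - {"dp":[-1,1,-3],"dr":[0,0,0],"jaw":-0.3}
    - {"dp":[-1,1,-3],"dr":[0,0,0],"jaw":0.4}
    - {"dp":[-1,1,-3],"dr":[0,0,0],"jaw":0.8}
    - {"dp":[-1,1,-3],"dr":[0,0,0],"jaw":0.9}
    - {"dp":[-1,1,-3],"dr":[0,0,0],"jaw":0.9}
    - {"dp":[-1,1,25],"dr":[0,0,0],"jaw":0.9}
    - {"dp":[-1,1,60],"dr":[0,0,0],"jaw":0.9}
    - {"dp":[-1,1,100],"dr":[0,0,0],"jaw":1}
    - {"dp":[-1,1,140],"dr":[0,0,0],"jaw":1}

```text
clock: 28.12
tcp_pos: [0.4289, 0.1583, 0.1804]
tool_rot: [-0.243, 0.664, -0.664, 0.242]
force: [1.4, 0.4, -0.2]
opening: 0.0876
```

Request:
apply_moves:
  plan:
    - {"dp":[-15,0,40],"dr":[0,0,0],"jaw":1}
    - {"dp":[-35,0,75],"dr":[0,0,0],"jaw":1}
    - {"dp":[-40,0,80],"dr":[0,0,0],"jaw":1}
    - {"dp":[-40,0,80],"dr":[0,0,0],"jaw":1}
    - {"dp":[-40,0,80],"dr":[0,0,0],"jaw":1}
    - {"dp":[-40,0,80],"dr":[0,0,0],"jaw":1}

```text
clock: 28.62
tcp_pos: [0.3894, 0.1583, 0.2578]
tool_rot: [0.243, -0.664, 0.664, -0.242]
force: [0.1, -0.5, 0.1]
opening: 0.088
```

```bash
python3 - <<'E'
from h import *
import json
s=read_state();print(s['clock'],s['tcp_pos'])
c=camera_params("wrist");w,d=snapshot("wrist");cv2.imwrite("pics/w10.png",w[:,:,::-1])
json.dump({k:np.array(v).tolist() for k,v in c.items()},open("c10.json","w"))
for n,x in dict(gw=[.519,.2215,.006],gb=[.4203,.2665,.006],gy=[.43,.1585,.006],bluerim=[.519,.2215,.061],basknob=[.4203,.2665,.07],potknob=[.43,.1585,.07]).items(): print(n,proj(c,x))
E
```

```text
28.6167 [0.38936572 0.15829102 0.25783434]
gw [344.82837681  48.64647991]
gb [261.02662023  91.29506111]
gy [335.13801123 144.30016835]
bluerim [350.08805131  37.87671468]
basknob [250.59382692  87.28979264]
potknob [339.08407582 150.41108208]
```

View pics/w10.png

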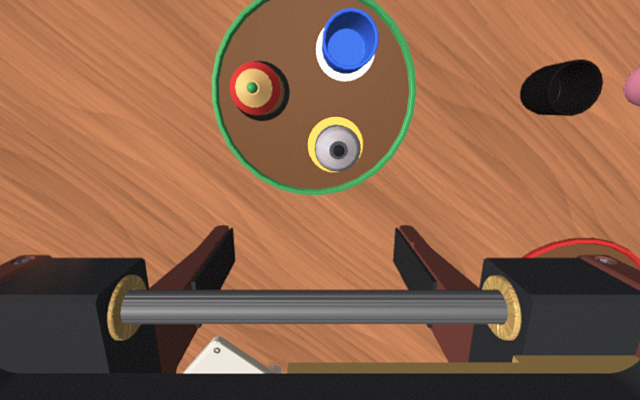

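The wrist view matches predictions within about 2 px: blue rim (350,40), basket knob (252,88), pot knob (339,150), each centred on its mat. Next I check the red tray the same way, since the jar looked a few mm off.

Request:
apply_moves:
  plan:
    - {"dp":[5,-40,0],"dr":[0,0,0],"jaw":1}
    - {"dp":[10,-80,0],"dr":[0,0,0],"jaw":1}
    - {"dp":[10,-120,0],"dr":[0,0,0],"jaw":1}
    - {"dp":[10,-160,0],"dr":[0,0,0],"jaw":1}
    - {"dp":[10,-200,0],"dr":[0,0,0],"jaw":1}
    - {"dp":[10,-240,0],"dr":[0,0,0],"jaw":1}
    - {"dp":[10,-280,0],"dr":[0,0,0],"jaw":1}
    - {"dp":[10,-320,0],"dr":[0,0,0],"jaw":1}
    - {"dp":[10,-360,0],"dr":[0,0,0],"jaw":1}
    - {"dp":[10,-400,0],"dr":[0,0,0],"jaw":1}

```text
clock: 29.5
tcp_pos: [0.3988, -0.2437, 0.2573]
tool_rot: [-0.243, 0.665, -0.663, 0.242]
force: [0.6, 1.4, -0.3]
opening: 0.0877
```

Request:
apply_moves:
  plan:
    - {"dp":[0,-40,0],"dr":[0,0,0],"jaw":1}
    - {"dp":[0,-70,0],"dr":[0,0,0],"jaw":1}
    - {"dp":[0,-70,0],"dr":[0,0,0],"jaw":1}
    - {"dp":[0,-70,0],"dr":[0,0,0],"jaw":1}
    - {"dp":[0,-70,0],"dr":[0,0,0],"jaw":1}

```text
clock: 29.92
tcp_pos: [0.399, -0.3109, 0.2574]
tool_rot: [-0.243, 0.665, -0.663, 0.242]
force: [0.3, -0.3, -0.1]
opening: 0.0883
```

```bash
python3 - <<'E'
from h import *
s=read_state();print(s['clock'],s['tcp_pos'])
c=camera_params("wrist");w,d=snapshot("wrist");cv2.imwrite("pics/w11.png",w[:,:,::-1])
for n,x in dict(rw=[.5155,-.245,.006],rb=[.4073,-.262,.006],rim=[.5155,-.245,.061],lid=[.4073,-.262,.062]).items(): print(n,proj(c,x))
h=hsv(w).astype(int);roi=np.zeros(h.shape[:2],bool);roi[:225,200:460]=1
print('dark',blobs((h[...,2]<60)&roi,40)); print('white',blobs((h[...,1]<60)&(h[...,2]>140)&roi,200))
for b in blobs((h[...,0]>15)&(h[...,0]<30)&(h[...,1]>70)&(h[...,2]>190)&roi,300):print('lid',b,ray(c,*b[0],.062))
E
```

```text
29.9167 [ 0.39900238 -0.3108793   0.25736807]
rw [336.149536    56.73417721]
rb [288.61330317 139.15798686]
rim [339.72977015  47.3163197 ]
lid [284.35063272 143.50821623]
dark [([296.9, 130.3], [263, 114, 54, 54, 516])]
white [([339.2, 57.4], [308, 19, 61, 72, 2980])]
lid ([284.8, 146.1], [263, 124, 45, 45, 1586]) [ 0.40548281 -0.2640678   0.062     ]
```

View pics/w11.png

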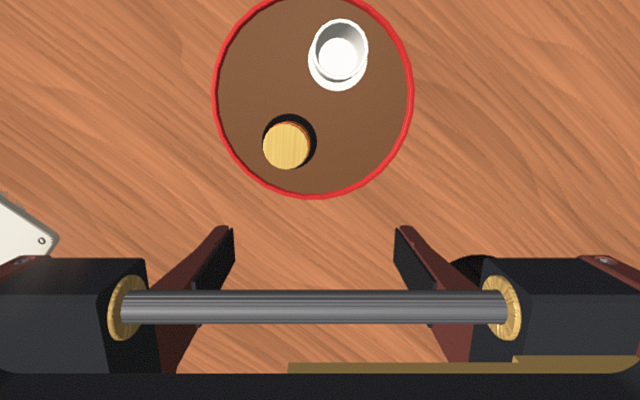

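The jar lid at (285,146) is within about 1–2 mm of where the mat centre at (290,141) predicts. The white cup rim at (339,49) is centred over its mat. The arm is clear of everything, so I'm handing in.

```bash
python3 -c "
from cell import *
print(finish_job())"
```

```text
the job is handed in; nothing more can be done
None
```

Both trays are laid and the job is handed in at about 30 s of the 128 s allowed. I placed the pieces in the order asked: white cup, sugar jar, blue cup, basket, milk pot.

- **Final position checks:** the last wrist-camera views showed all five pieces upright and released. Each sits within about 2 mm of its mat's centre, close to the 2 mm calibration limit.
- **A check that disagreed:** one oblique view had put the jar about 4 mm off its mat. The closer view over the red tray put it at 1–2 mm, so I did not move it again.
- **Things to leave alone:** I never gripped the black cup, the coffee pot, the wooden bowl or the pink cups. I did not re-measure their positions at the end.
- **Forces:** the highest tool force I saw was about 8 N, while gripping the milk pot. I only read it at the end of each move.

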